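# Drop a top-up marble into the dish and present it, level, to the developer bottle

## Task

Press the red plunger of the marble dispenser fully down so that the red marble rolls into the steel dish, and let it come to rest there. Then take the dish by its black bail bar, lift it straight up about 10 cm above its seat, and turn it a quarter turn there so that its yellow pouring lip points to the side where the brown bottle with the white funnel stands. Keep the dish level so that the marble stays in the middle all the while, leave everything else on the counter where it is, and finish still holding the dish up, level and still.

Things in the scene. Friction and masses are not known exactly. Their poses are not given: they have to be found in the camera images.
- dispenser: marble dispenser, fixed: grey base plate (290 x 150 x 8 mm) with a low seat ring for the dish, and an aluminium chute. Origin: on the counter under the seat's centre; z up; +x from the seat to the chute, -x where the dish's lip points at the start. Chute 36 mm wide, at x = 59 to 174 mm, floor 42 mm up at the dish end, sloping 9 degrees down to the dish; walls 62 (dish end) to 85 mm high
- plunger (a joint): travel of the dispenser's red plunger in m: 0 up (it springs back), 0.016 fully down; grows downwards. It takes about 3 N to start and 8 N at full stroke. It carries a brass gate across the chute, which lets the marble go only near the end of the stroke (after about 12 mm)
- plunger_top (a point): centre of the top of the red plunger cap, a disc 34 mm across and 10 mm thick, 127 mm above the counter when up, 113 mm from the dispenser's origin along its +x axis; moves down with the plunger
- dish: loose round steel dish, 0.2 kg, 100 mm across, rim 29 mm high, floor gently dished (5 degrees near the middle, 18 near the wall) so the marble settles in the middle. Origin: centre of its foot's underside (foot 56 mm across), 8 mm above the counter at the start. z up; +x towards the yellow pouring lip, a beak reaching 79 mm out; its upright bail spans it along y, posts at y = +-50 mm
- dish_grip (a point): centre of the black grip bar of the dish's bail, where to take the dish: bar 80 mm long along the dish's y, 12 mm thick (x), 18 mm high (z); 82 mm above the dish's origin, 90 mm above the counter at the start. Its middle 70 mm is free to grip from above, fingers closing along the dish's x
- dish_center (a point): point where the marble's centre lies when it rests in the middle of the dish, 18 mm above the dish's origin on its axis
- dish_lip (a point): tip of the yellow pouring lip of the dish, 79 mm from the dish's axis along its +x, at rim height
- marble_center (a point): centre of the red glass marble, 24 mm across, 18 g; at the start it lies in the chute behind the plunger's gate; after release it needs some 2 to 3 s to come to rest in the dish
- bottle: loose brown developer bottle, 80 mm across, 125 mm high, with a white funnel on top (to 158 mm high, 68 mm across). Stands beside the dispenser, 21 to 26 cm from the dish to its left or right. Origin: centre of its underside
- spool: loose grey steel spool with two flanges 84 mm across, 60 mm high, standing on the other side of the dispenser from the bottle. Origin: centre of its underside. Leave alone
- reel: black film reel lying flat, 90 mm across, 36 mm high. Origin: centre of its underside. Leave alone
- cap1: chrome lens cap, 58 mm across, 12 mm high. Origin: centre of its underside. Leave alone
- cap2: second chrome lens cap, 58 mm across, 12 mm high. Origin: centre of its underside. Leave alone
- screwknob: squat brass tripod screw knob, 38 mm across, 32 mm high. Origin: centre of its underside. Leave alone
- meter: matte aluminium light meter with a white dome, 62 x 40 mm, 35 mm high. Origin: centre of its underside. Leave alone
Not all that is in view belongs to the job. What is shaped like the bottle but blue or green is not meant.

How it is judged:
On the way, in this order (a step that is already met when the one before it is completed fails the run):
1. the plunger is pressed fully down (value of joint plunger above 0.0145 m), for 0.05 s.
2. the dish is lifted off its seat with the marble in the middle (z of dish in the frame of dispenser above 0.035 m and distance between marble_center and dish_center below 0.02 m and contact force between dish and the fingers above 1 N), for 0.2 s.
At the end, for the whole second after the job is handed in: The fingers hold the dish, clear of all else, underside 60 to 180 mm above the counter, within 50 mm of over its seat; lip a quarter turn (within 0.21 rad) from the start, on the bottle's side; tilt under 0.1 rad; marble within 15 mm of the middle; dish still (z of dish in the frame of dispenser between 0.06 and 0.18 m and horizontal distance between dish and dispenser below 0.05 m and angle between the x axis of dish and the y axis of dispenser, either way round below 0.21 rad and x of bottle in the frame of dish above 0.05 m and angle between dish's own z axis and vertical below 0.1 rad and distance between marble_center and dish_center below 0.015 m and linear speed of dish below 0.02 m/s and angular speed of dish below 0.15 rad/s and contact force between dish and the fingers above 1 N and contact force between dish and dispenser below 0.1 N); the arm keeps its last pose, push and grip.
It fails at once if the marble rolls more than 25 mm from the middle of the lifted dish (z of dish in the frame of dispenser above 0.03 m and distance between marble_center and dish_center above 0.025 m).
It fails at once if the dish is turned before it is lifted clear of its seat (z of dish in the frame of dispenser below 0.02 m and angle between the x axis of dish and the y axis of dispenser, either way round below 1.1 rad).
It fails at once if the dish is tipped (angle between dish's own z axis and vertical above 0.3 rad).
It fails at once if something else on the counter is moved more than 30 mm (distance of any of spool, reel, cap1, cap2, screwknob, meter, bottle from where it was at the start of the episode above 0.03 m).
It also fails if it takes over 54 s, if anything falls off the work surface, if the arm or the gripper's body presses on something with over 40 N, if the wrist force passes 120 N, or if a joint passes its speed limit or range.

## Robot

A 7-joint arm with a two-finger parallel gripper is mounted at the origin on the work surface. World frame = base frame: x ahead of the robot, y to its left, z up, the work surface at z = 0. Lengths are in m, angles in rad, forces in N, time in s.
With the tool pointing down it reaches from about 0.425 to 0.95 m from the base axis. Payload 4.7 kg.
Tool frame: the origin (TCP) lies between the finger pads; the fingertips stand 25 mm ahead of it and the grasp point (between the pads) lies 6 mm ahead of it; z points along the fingers, y is the line along which they close (so a half turn about z gives the same grasp; the last joint's range is limited). The gripper opens to 85 mm and grips with 20 to 120 N. Pads are 22 mm wide; open, the fingers measure 114 mm over their backs; the gripper's body (76 mm by 85 mm) begins 54 mm behind the grasp point. The pads swing forward as they close: fully open they stand 13 mm farther back than shut.
Start: joints at [-1.32, 0.469, -0.049, 1.532, 0.024, 1.141, -0.082], TCP at [0.186, 0.649, 0.256] pointing down, gripper open.
Joint ranges: [-2.59, 2.59], [-0.33, 1.99], [-1.39, 1.29], [0.1, 2.45], [-1.04, 4.18], [0.21, 1.99], [-2.66, 2.66]. Speed limits (rad/s): [2.57, 2.57, 3.14, 3.14, 3.14, 3.14, 3.14].

## Interface

Orientations are given as a 3x3 rotation matrix whose columns are the frame's x, y, z axes.
In Python, from rig import * gives the robot as it stands. Calls block until the motion is done:
- movep(position, orientation): joint-space move of the TCP to a pose.
- move_l(position, attitude=None, feed=0.15, until_force=None): straight line of the TCP; attitude=None keeps the orientation; feed is the mean speed in m/s. With until_force (N) it stops when the force on the tool has changed by that much, and returns True; else False.
- move_joints(angles): joint-space move.
- command_gripper(opening, newtons=None): finger opening in m; newtons is the grip in N (None keeps the last); returns when the fingers have stopped.
- sleep(seconds).
- inverse_kinematics(position, orientation): joint angles nearest the present ones, or None.
- sense(): the state.
- camera(name): name is "side" or "top"; returns (picture, depth): 480x640x3 uint8, red, green, blue; 480x640 float32, m along the optical axis (not along the pixel's ray), 0 where there is no reading.
- camera_params(name): a dict with "K" (3x3 intrinsics, pixels), "dist" ([k1, k2, p1, p2, k3] as OpenCV has them; the pictures are not rectified), "position" and "rotation" of the camera in the world. Camera axes: x right, y down, z forward; pixel columns grow to the right and rows downward; lengths in m; the calibration is good to about 2 mm. A picture is of the moment at which its call begins. camera_params takes no time and is no camera call.
A pose or a line that the arm cannot do raises Unreachable and nothing moves.
- finish_job(): hands the job in; it is judged then, once.
The state is a dict: "time_s": time; "joint_pos": joint angles; "qd": joint speeds; "joint_efforts": joint torques, N m; "position": TCP position; "tcp_rot": TCP orientation; "wrist_force": force on the tool from outside, world axes, zero at the start; "ft_torque": the same for the moment, N m; "finger_gap": finger opening in m; "gripper_force": force on a finger pad.
Only numpy, scipy, OpenCV 4.12 (cv2) and the standard library are available. Lean on these libraries where they do the work, as an engineer would, in place of code of your own. Each camera call takes 0.05 s, during which the arm holds its last target. There are 200 camera calls.

## Working session

There is one attempt and no reset: what is moved stays moved. The work goes in short steps, each a Python script; the robot and the scene stay as the last script left them, time stands still between calls to the robot, and variables do not carry over. Pictures are saved under pics/ and viewed, at most 10 in all, crops included, and the job is handed in when it is done.

```bash
mkdir -p pics; python3 - <<'E'
from rig import *
import cv2,numpy as np
for n in("top","side"):
    p,d=camera(n); cv2.imwrite(f"pics/{n}0.png",p[:,:,::-1]); np.savez(f"{n}0.npz",p=p,d=d)
    print(n,camera_params(n))
E
```

```text
top {'K': array([[548.27818864,   0.        , 318.24766491],
       [  0.        , 548.27818864, 243.63783875],
       [  0.        ,   0.        ,   1.        ]]), 'dist': array([-0.06831561,  0.        ,  0.        ,  0.        ,  0.        ]), 'position': array([ 0.30013404, -0.02983555,  1.46453609]), 'rotation': array([[-0.00584044, -0.99035436,  0.13843461],
       [-0.99995555,  0.00680877,  0.00652234],
       [-0.00740199, -0.13839036, -0.9903501 ]])}
side {'K': array([[532.63495561,   0.        , 323.01756286],
       [  0.        , 532.63495561, 229.07242531],
       [  0.        ,   0.        ,   1.        ]]), 'dist': array([0.0473067, 0.       , 0.       , 0.       , 0.       ]), 'position': array([ 0.3188288 , -0.95913976,  0.97528393]), 'rotation': array([[ 0.98312524, -0.1092925 ,  0.14669667],
       [-0.18200277, -0.6651732 ,  0.72416822],
       [ 0.01843254, -0.73864725, -0.6738401 ]])}
```

View pics/top0.png

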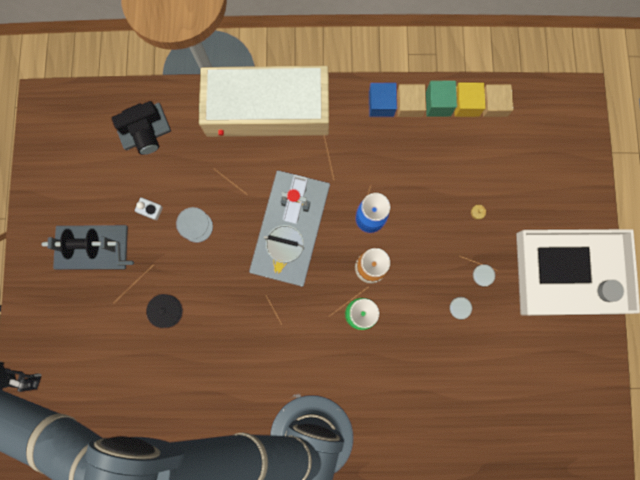

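View pics/side0.png

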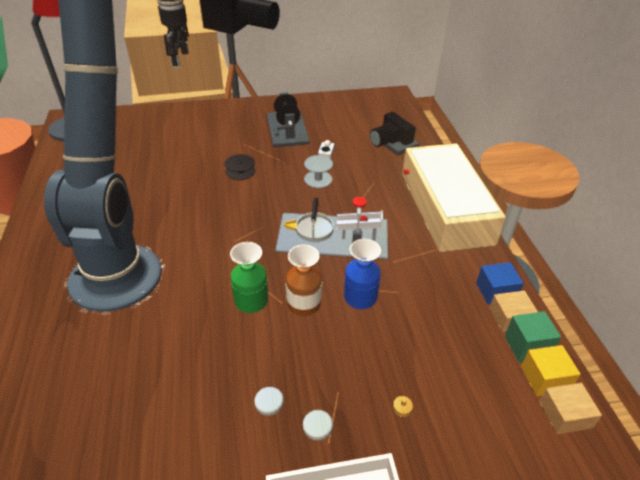

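The top view shows the dispenser plate around (290,228), the red plunger at (293,196), the dish at (284,243) with its black bar, and the yellow lip at (279,267). There are three bottle-like candidates: blue (373,212), brown/orange (373,265) and green (362,314). The brown one at (373,265), or (303,285) in the side view, fits by colour. It is on the image right, the robot's -y side, and the spool at (194,225) is opposite. I'll confirm it in a crop and measure.

```bash
cat > h.py <<'E'
import numpy as np,cv2
from rig import *
def ray(n,uv):
    c=camera_params(n); q=cv2.undistortPoints(np.array([[uv]],float),c["K"],c["dist"])[0,0]
    return c["position"],c["rotation"]@np.array([q[0],q[1],1])
def onplane(n,uv,z):
    o,d=ray(n,uv); return o+d*(z-o[2])/d[2]
def tri(a,b):
    (o1,d1),(o2,d2)=ray("top",a),ray("side",b)
    s=np.linalg.lstsq(np.c_[d1,-d2],o2-o1,rcond=None)[0]
    p,q=o1+s[0]*d1,o2+s[1]*d2; return (p+q)/2,np.linalg.norm(p-q)
def mask(p,lo,hi,box):
    m=cv2.inRange(cv2.cvtColor(p,cv2.COLOR_RGB2HSV),lo,hi); r=np.zeros_like(m)
    x0,y0,x1,y1=box; r[y0:y1,x0:x1]=m[y0:y1,x0:x1]; return r
def cen(m):
    n,l,s,c=cv2.connectedComponentsWithStats(m); k=1+np.argmax(s[1:,4]); return c[k],s[k,4],l==k
E
python3 - <<'E'
from h import *
T=np.load("top0.npz")["p"];S=np.load("side0.npz")["p"]
R=((0,150,90),(6,255,255)); Y=((18,140,120),(32,255,255)); B=((0,0,0),(180,255,60))
bt=(265,170,320,285); bs=(280,190,390,245)
for n,c in(("plunger",R),("lip",Y),("bar",B)):
    b_t=(262,228,306,258) if n=="bar" else bt; b_s=(305,195,322,226) if n=="bar" else bs
    a,na,ma=cen(mask(T,*c,b_t)); b,nb,mb=cen(mask(S,*c,b_s)); print(n,a,na,b,nb,*tri(a,b))
    if n=="bar":
        r=cv2.minAreaRect(np.argwhere(ma)[:,::-1].astype(np.float32)); print(r)
        bx=cv2.boxPoints(r); P=[onplane("top",u,.099) for u in bx]; print(np.round(P,4)); print("ctr",np.mean(P,0))
    if n=="plunger": print(onplane("top",a,.127),onplane("side",b,.125))
    if n=="lip": print(onplane("top",a,.036))
# base plate
m=mask(T,(90,10,90),(125,75,175),(240,160,340,295)); m=cv2.morphologyEx(m,cv2.MORPH_CLOSE,np.ones((25,25)))
c,a,k=cen(m); r=cv2.minAreaRect(np.argwhere(k)[:,::-1].astype(np.float32)); print(r)
P=np.array([onplane("top",u,.008) for u in cv2.boxPoints(r)]); print(P.round(4),[np.linalg.norm(P[i]-P[i-1]) for i in(1,2)])
bb=onplane("top",(375,263),.158); print("bottle funnel",bb)
x=cv2.resize(T[160:340,170:410],None,fx=3.3,fy=3.3,interpolation=cv2.INTER_CUBIC);cv2.imwrite("pics/crop1.png",x[:,:,::-1])
E
```

```text
plunger [293.1588785  195.26168224] 107 [359.02941176 201.52205882] 136 [0.6109993  0.04091508 0.12499081] 0.0020685121381499596
[0.6094782  0.04089835 0.127     ] [0.61207831 0.04106957 0.125     ]
lip [278.46031746 266.61904762] 63 [290.39189189 224.32432432] 74 [0.44093899 0.08420109 0.0344282 ] 0.001997281905948183
[0.43978246 0.08410014 0.036     ]
bar [282.5        240.26744186] 86 [315.06818182 208.13636364] 44 [0.5029951  0.06942156 0.09397912] 0.004072777791013319
((282.676513671875, 240.2941436767578), (29.589345932006836, 2.6678919792175293), 14.03624439239502)
[[0.5062 0.1058 0.099 ]
 [0.5128 0.1042 0.099 ]
 [0.494  0.0317 0.099 ]
 [0.4875 0.0334 0.099 ]]
ctr [0.500148   0.06876381 0.099     ]
((289.38800048828125, 227.67013549804688), (54.302398681640625, 104.93311309814453), 14.931418418884277)
[[ 0.4302  0.1634  0.008 ]
 [ 0.7083  0.0925  0.008 ]
 [ 0.6677 -0.0509  0.008 ]
 [ 0.3921  0.0233  0.008 ]] [np.float64(0.28693353125896603), np.float64(0.14899851373934478)]
bottle funnel [ 0.43501977 -0.15685096  0.158     ]
```

View pics/crop1.png

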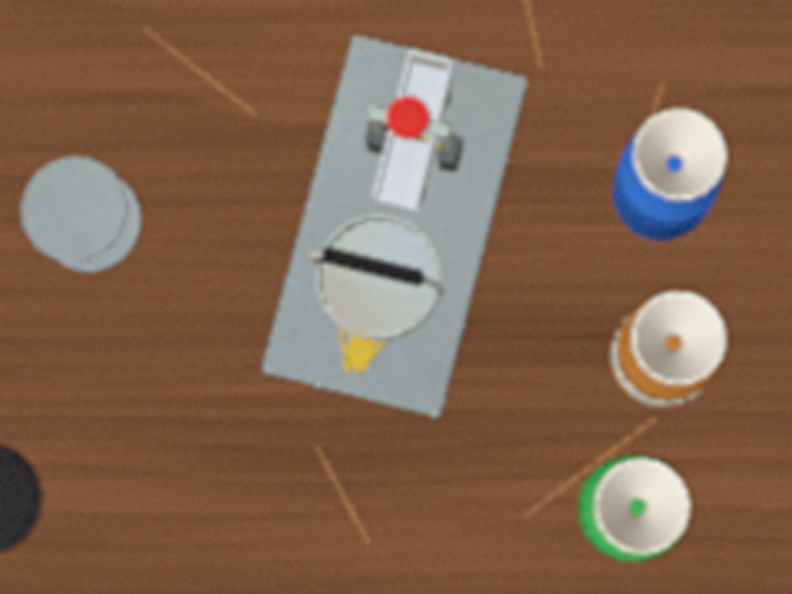

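The crop confirms the brown/orange bottle in the middle, crop (670,345), next to the dish on its -y side. Blue and green are decoys. The yaw estimates agree at about -14.5°. Next I'll plan the poses and press.

```bash
cat >> h.py <<'E'
YAW=np.radians(-14.5); PL=np.array([.6105,.041]); G=np.array([.501,.0690])
def att(a): # tool down, y axis at yaw a
    y=np.array([np.cos(a),np.sin(a),0]); z=np.array([0,0,-1.]); return np.c_[np.cross(y,z),y,z]
E
python3 - <<'E'
from h import *
for k in(0,np.pi):
    for xy,z,a in((PL,.17,YAW),(G,.2,YAW),(G,.09,YAW),(G,.19,YAW),(G,.19,YAW+np.pi/4),(G,.19,YAW+np.pi/2)):
        q=inverse_kinematics([*xy,z],att(a+k)); print(k,z,a,None if q is None else np.round(q,2))
E
```

```text
0 0.17 -0.2530727415391778 [-0.56  0.5   0.58  1.8  -0.33  0.94 -0.09]
0 0.2 -0.2530727415391778 [-0.69  0.28  0.56  2.02 -0.19  0.9  -0.28]
0 0.09 -0.2530727415391778 [-0.59  0.45  0.47  2.1  -0.32  0.66 -0.16]
0 0.19 -0.2530727415391778 [-0.68  0.29  0.56  2.03 -0.2   0.87 -0.27]
0 0.19 0.5323254218582705 [-0.6   0.28  0.46  2.02 -0.16  0.87  0.48]
0 0.19 1.3177235852557188 [-0.52  0.27  0.36  2.02 -0.12  0.87  1.22]
3.141592653589793 0.17 -0.2530727415391778 [ 0.63  0.77 -1.18  1.73  0.76  1.18  2.12]
3.141592653589793 0.2 -0.2530727415391778 [ 0.68  0.51 -1.17  1.95  0.55  1.05  2.15]
3.141592653589793 0.09 -0.2530727415391778 [-0.17  0.42 -0.07  2.08  0.04  0.65  2.63]
3.141592653589793 0.19 -0.2530727415391778 [ 0.67  0.53 -1.17  1.96  0.57  1.04  2.13]
3.141592653589793 0.19 0.5323254218582705 [-1.07  0.46  1.12  2.04 -0.51  0.95 -2.29]
3.141592653589793 0.19 1.3177235852557188 [-0.85  0.33  0.77  2.04 -0.3   0.89 -1.73]
```

```bash
python3 - <<'E'
from h import *
A=att(YAW)
movep([*PL,.26],A); command_gripper(0,40); move_l([*PL,.165],feed=.1)
f0=sense()["wrist_force"]
hit=move_l([*PL,.128],feed=.025,until_force=16)
s=sense(); print(hit,s["position"],s["wrist_force"]-f0,s["time_s"])
sleep(1.0); s=sense(); print(s["position"],s["wrist_force"]-f0)
p,d=camera("side"); cv2.imwrite("pics/s1.png",cv2.resize(p[170:270,260:400],None,fx=4,fy=4)[:,:,::-1])
E
```

```text
True [0.61062232 0.04102603 0.13620069] [-2.8753791   1.18867327  8.36786802] 5.6917
[0.61057859 0.0409885  0.13619108] [-2.50156865  0.80111022  7.0362705 ]
```

View pics/s1.png

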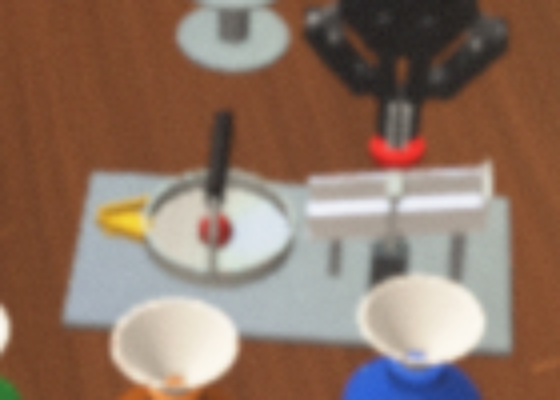

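The marble is in the dish at crop (215,230). The residual force is a bit low, so I'll press a little further to make sure the plunger bottoms out.

```bash
python3 - <<'E'
from h import *
for z in(.135,.134,.133,.132):
    move_l([*PL,z],feed=.01); sleep(.15); s=sense(); print(s["position"][2],s["wrist_force"])
    if s["wrist_force"][2]>18: break
sleep(.3)
move_l([*PL,.2],feed=.08); print(sense()["time_s"])
p,d=camera("top"); cv2.imwrite("pics/t2.png",cv2.resize(p[170:300,240:340],None,fx=4,fy=4)[:,:,::-1])
E
```

```text
0.13604884982424384 [-2.3746458   0.64984201  9.72410857]
0.13590719024494 [-5.03056405 -0.02698265 14.47013857]
0.13581148114258126 [-6.30086065 -0.05154299 20.33719241]
9.2333
```

```bash
python3 - <<'E'
from h import *
A=att(YAW)
movep([*G,.2],A); command_gripper(.045,25)
h=move_l([*G,.096],feed=.08,until_force=12); print(h,sense()["position"])
f0=sense()["wrist_force"]
command_gripper(0,25); command_gripper(0,50); s=sense(); print(s["finger_gap"],s["gripper_force"],s["wrist_force"]-f0,s["time_s"])
p,d=camera("side"); cv2.imwrite("pics/s3.png",cv2.resize(p[150:270,260:400],None,fx=4,fy=4)[:,:,::-1])
E
```

```text
False [0.50137567 0.06903347 0.0964648 ]
0.011191276334249682 51.291704177856445 [2.54564765 1.11224887 1.47910747] 12.3667
```

View pics/s3.png

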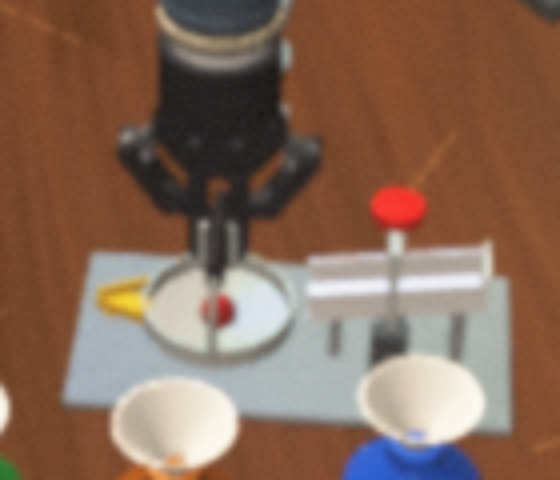

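The picture shows the fingers closed on the bar at crop (215,240), the dish level and the marble in the middle at (217,310). Next is a gentle lift, then the quarter turn.

```bash
python3 - <<'E'
from h import *
p0=np.array(sense()["position"])
move_l([p0[0],p0[1],p0[2]+.1],att(YAW),feed=.03); sleep(.5)
t=[*p0[:2],p0[2]+.1]
for k in range(1,7):
    t0=sense()["time_s"]; n=4
    move_l(t,att(YAW+np.pi/2*k/6),feed=.03)
    print(k,sense()["time_s"]-t0,np.round(sense()["joint_pos"],2)[-1])
    sleep(.7)
sleep(2); s=sense(); print(s["position"],s["tcp_rot"].round(3) if hasattr(s["tcp_rot"],"round") else s["tcp_rot"],s["finger_gap"],s["time_s"])
for n,b in(("side",(240,110,410,270)),("top",(230,150,410,310))):
    p,d=camera(n); cv2.imwrite(f"pics/{n}4.png",cv2.resize(p[b[1]:b[3],b[0]:b[2]],None,fx=3.5,fy=3.5)[:,:,::-1])
E
```

```text
1 0.4084000000000003 -0.01
2 0.40830000000000055 0.23
3 0.40830000000000055 0.47
4 0.4084000000000003 0.72
5 0.40830000000000055 0.96
6 0.40830000000000055 1.2
[0.50150267 0.06901402 0.19631694] [[-0.968  0.25   0.   ]
 [ 0.25   0.968  0.   ]
 [-0.     0.    -1.   ]] 0.0113254299117181 25.0583
```

View pics/side4.png

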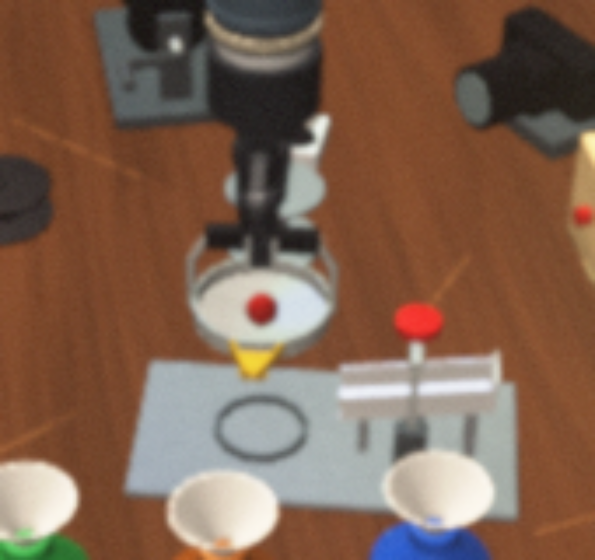

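View pics/top4.png

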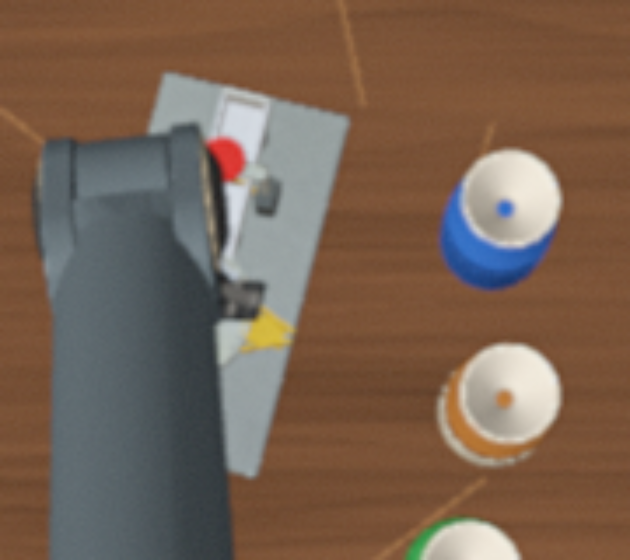

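The dish is up and level, with the marble in the middle at side crop (261,308). The lip at side crop (255,362) and top crop (270,332) points towards the brown bottle. I'm handing it in.

```bash
python3 -c "
from rig import *
sleep(1); print(finish_job())"
```

```text
the job is handed in; nothing more can be done
None
```

The job is handed in (no verdict came back): the plunger was pressed to its stop, the marble settled in the dish, and the dish is held level about 10 cm up with its lip towards the brown bottle.

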